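# Clear the laundry tray into the scrap drawer

## Robot

A 6-joint arm with a two-finger parallel gripper is mounted at the origin on the work surface. World frame = base frame: x ahead of the robot, y to its left, z up, the work surface at z = 0. Lengths are in m, angles in rad, forces in N, time in s.
With the tool pointing down it reaches from about 0.35 to 0.775 m from the base axis. Payload 7.3 kg.
Tool frame: the origin (TCP) lies on the front face of the gripper's body, between the roots of the fingers; the fingertips stand ahead of it and the grasp point (between the pads) lies 47 mm ahead of it (finger_overhang is the z of the fingertips in the tool frame, in m); z points along the fingers, y is the line along which they close (so a half turn about z gives the same grasp; the last joint's range is limited). The gripper opens to 92 mm and grips with 3 to 60 N. Pads are 19 mm wide; open, the fingers measure 130 mm over their backs; the gripper's body (75 mm by 190 mm) begins 47 mm behind the grasp point.
Start: joints at [-1.302, 0.342, 1.524, -0, 1.275, -0.146], TCP at [0.212, -0.48, 0.292] pointing down, gripper open.
Joint ranges: [-2.53, 2.53], [-0.77, 2.02], [0.04, 2.7], [-1, 4.14], [0.28, 2.66], [-3.11, 3.11]. Speed limits (rad/s): [2.57, 2.57, 3.14, 3.14, 3.14, 3.14].

## Interface

Orientations are given as [roll, pitch, yaw] about the fixed x, y, z axes, in that order (R = Rz(yaw) Ry(pitch) Rx(roll)).
In Python, from cell import * gives the robot as it stands. The module is installed in compiled form; this text tells all that it offers.
- The arm moves only by the tool arm_command, never from a script. Its argument "series" is a list of rows, each an object of numbers: "x", "y", "z": the shift along the tool's x, y, z in mm; "rx", "ry", "rz": the turn, a rotation vector about the tool's x, y, z in degrees. A call has 1 to 20 rows; each row is the pose to reach, as a shift and turn from the pose commanded when the call began, along the tool's axes at that moment; what a row does not reach only later rows make up. A row lasts 1/10 s, in which the tool goes at most 50 mm and 8.59 degrees, less where a joint would pass 70% of its speed; a pose out of reach is approached as far as the arm can. A call with a gripper value outside its range is refused whole. "hand" is the finger opening in mm, from 0 to 91.8, set as the call begins (left out, the last holds). The fingers move at their own pace and stop on an object; "squeeze" is the grip in N (left out, the last holds). Time passes only in rows, so rows that repeat a pose let the fingers close. It gives the time, the measured TCP pose, the force, the opening and the grip force at its end, in the units of the state.
- observe(): the state, without advancing time (a new reading comes with each control period).
- read_camera(name): name is "side" or "top" or "wrist"; returns a dict with "pixels" (400x640x3 uint8, blue, green, red), "K" (3x3 intrinsics, pixels), "rvec" (rotation vector, rad) and "tvec" (3), from world to camera coordinates, as OpenCV has them. Camera axes: x right, y down, z forward; pixel columns grow to the right and rows downward; lengths in m; the calibration is good to about 2 mm. A picture is of the moment at which its call begins. There is no depth.
- hand_in(): hands the job in; it is judged then, once.
Trained networks look in a picture, given as the dict that the camera call returned (one of the last four; its "shot" number tells which), for a name from the list of things; names that differ only in an ending like _2 or _b are one class to them, and where a whole thing is asked for, a point or a joint stands for the part that bears it (a point fixed in the world has none). Each returns a list of dicts, best first, with "confidence" (0 to 1); they miss things now and then, are a little off and sometimes report something else, mostly with a low value. They report only what shows in the picture. A call takes as long as a camera call.
- boxes_of(picture, query): "point" ([x, y, z] in m, in world coordinates, good to about 4 mm: the middle of the surface that is visible of it).
- trace(picture, query): "pixels" (400x640 bool, what is visible of it).
- mark_of(picture, query): "point" ([x, y, z] in m, in world coordinates, good to about 4 mm: a listed point, or the origin of a listed thing).
The state is a dict: "time": time; "qpos": joint angles; "qvel": joint speeds; "joint_efforts": joint torques, N m; "tool_pos": TCP position; "tool_rot": TCP orientation; "contact_force": force on the tool from outside, world axes, zero at the start; "torque": the same for the moment, N m; "opening": finger opening in m; "grip_force": force on a finger pad.
Only numpy, scipy, OpenCV 4.12 (cv2) and the standard library are available. Lean on these libraries where they do the work, as an engineer would, in place of code of your own. Each camera call takes 0.05 s, during which the arm holds its last target. There are 200 camera calls.

## Task

Clear the rubbish off the stainless tray on the laundry bench: pull the bench's scrap drawer well open, get the three broken scraps (two soap ends and the snapped wooden stub) into it, and push the drawer fully shut. The soap is brittle, so use only a light grip on it; leave the lint scraper, the brush and the glass bottle where they are on the tray.

Things in the scene. Friction and masses are not known exactly. Their poses are not given: they have to be found in the camera images.
- bench: Fixed cement block 420 mm (x) by 300 mm (y) with a stainless tray on top, tray floor 125 mm above the table. A 12 mm lip runs along both long sides and the back (+x) end; the front (-x) end, above the drawer, has none. Origin: centre of the underside; z up. Its front end points to the robot's left (about world +y), turned a little differently each time.
- drawer (a joint): Scrap drawer in the bench's front (-x) end: opening in m, 0 fully shut, 0.18 at its stop. It slides along the bench's -x with about 2 N of friction and stays where it is left; it may start up to 35 mm open.
- drawer_floor (a point): Centre of the drawer's inner floor, 24 mm above the table; moves with the drawer, axes as the bench's. Inside: 186 mm (x) by 242 mm (y); side and back walls 60 mm high, wooden front 16 mm thick, its top 76 mm above this floor. Fully out, all but the rear 10 mm is open from above. The bench's slab passes 84 mm above this floor: scraps must lie lower for it to shut.
- drawer_handle (a point): Middle of the drawer's bar handle, moves with the drawer: level steel bar 12 mm thick, 130 mm long along the bench's y, 79 mm above the table, axis 50 mm out (bench's -x) from the drawer front's outer face (44 mm free gap behind it), 161 mm out from point drawer_floor. Free from above.
- soap_long: Scrap: the longer tan laundry-soap end, a block 90 mm (x) by 50 mm (y) by 34 mm high, broken at its +x end. Brittle: crushed by a squeeze above about 70 N per finger (hold it with 20 to 50 N). About 130 g. Lies flat on the tray. Its origin is the centre of its underside, z up.
- soap_short: Scrap: the shorter tan laundry-soap end, 66 mm (x) by 50 mm (y) by 34 mm high, broken at its +x end. Brittle as the other. About 100 g. Lies flat on the tray. Its origin is the centre of its underside, z up.
- wood_stub: Scrap: snapped-off end of a wooden brush back, about 106 mm (x) by 40 mm (y) by 28 mm high, round at its -x end and splintered at its +x end (centred on the origin within 4 mm). About 70 g. Lies flat on the tray. Its origin is the centre of its underside, z up.
- lint_scraper: To be left alone: white plastic comb-like lint scraper, 95 mm (x) by 64 mm (y), 14 mm high, its teeth along -y; lies among the scraps and changes places with them. Its origin is the centre of its underside, z up.
- brush: To be left alone: purple scrubbing brush lying bristles down across the back part of the tray, 150 mm (x) by 52 mm by 40 mm high. Its origin is the centre of its underside, z up.
- bottle: To be left alone: closed clear glass bottle standing in the back corner of the tray, 56 mm across, 150 mm tall. Its origin is the centre of its underside, z up.

How it is judged:
By the outcome, as a careful person would: the job done as asked, in the order asked, and still so for the second after the job is handed in, with the robot touching nothing.
It also fails if it takes over 72 s, if anything falls off the work surface, if the arm or the gripper's body presses on something with over 40 N, if the wrist force passes 120 N, or if a joint passes its speed limit or range.

## Working session

There is one attempt and no reset: what is moved stays moved. The work goes in short steps, Python scripts to look and compute and a tool call to move; the robot and the scene stay as the last step left them, time stands still between calls to the robot, and variables do not carry over. Pictures are saved under pics/ and viewed, at most 10 in all, crops included, and the job is handed in when it is done.

Besides the shell and the picture viewer there is one more tool, called after ">>>" as name(argument=value, ...), one argument or row to a line, values as JSON. arm_command: Moves the arm, as the interface text tells. Its arguments: {"type":"object","properties":{"series":{"type":"array"},"hand":{"type":"number"},"squeeze":{"type":"number"}},"required":["series"]}

```bash
mkdir -p pics
cat > h.py <<'E'
from cell import *
import numpy as np, cv2
from scipy.spatial.transform import Rotation as R
def pose():
    s=observe(); return np.array(s["tool_pos"]), R.from_euler('xyz',s["tool_rot"])
E
python3 - <<'E'
from h import *
s=observe(); print({k:np.round(v,3) for k,v in s.items()})
for n in ("top","side"):
    p=read_camera(n); cv2.imwrite(f"pics/{n}0.png",p["pixels"])
    for q in ["bench","drawer_floor","drawer_handle","soap_long","soap_short","wood_stub","lint_scraper","brush","bottle"]:
        for f in (mark_of,boxes_of) if n=="top" else (mark_of,):
            r=f(p,q); print(n,q,f.__name__,[(np.round(d["point"],3).tolist(),round(d["confidence"],2)) for d in r[:2]])
E
```

```text
{'time': np.float64(0.0), 'qpos': array([-1.302,  0.343,  1.525, -0.   ,  1.275, -0.146]), 'qvel': array([ 0.001, -0.   , -0.   ,  0.002, -0.003,  0.001]), 'joint_efforts': array([  0.   , -43.125, -24.422,   0.072,   0.056,  -0.   ]), 'tool_pos': array([ 0.211, -0.48 ,  0.292]), 'tool_rot': array([-3.14 , -0.   ,  0.415]), 'contact_force': array([-0.743,  0.14 ,  0.962]), 'torque': array([-0.008,  0.004, -0.019]), 'grip_force': np.float64(0.0), 'opening': np.float64(0.092)}
top bench call [([0.548, -0.114, 0.004], 0.76), ([0.477, -0.113, 0.122], 0.24)]
top bench call [([0.546, -0.084, 0.128], 0.83)]
top drawer_floor call []
top drawer_floor call [([0.553, 0.118, 0.095], 0.67)]
top drawer_handle call []
top drawer_handle call [([0.555, 0.112, 0.101], 0.82)]
top soap_long call [([0.477, 0.035, 0.124], 0.92)]
top soap_long call [([0.479, 0.032, 0.157], 0.87)]
top soap_short call [([0.473, -0.114, 0.123], 0.64)]
top soap_short call [([0.47, -0.113, 0.157], 0.77)]
top wood_stub call [([0.615, -0.105, 0.124], 0.92)]
top wood_stub call [([0.617, -0.101, 0.15], 0.75)]
top lint_scraper call [([0.617, 0.027, 0.126], 0.72)]
top lint_scraper call [([0.618, 0.02, 0.139], 0.8)]
top brush call [([0.492, -0.26, 0.122], 0.72)]
top brush call [([0.496, -0.256, 0.163], 0.9), ([0.634, -0.253, 0.224], 0.72)]
top bottle call [([0.642, -0.266, 0.12], 0.62), ([0.474, -0.115, 0.123], 0.31)]
top bottle call [([0.633, -0.254, 0.226], 0.59)]
side bench call [([0.616, -0.106, 0.124], 0.64)]
side drawer_floor call [([0.618, -0.103, 0.125], 0.28)]
side drawer_handle call [([0.556, 0.164, 0.082], 0.53)]
side soap_long call [([0.479, 0.03, 0.125], 0.88)]
side soap_short call [([0.476, -0.114, 0.126], 0.76)]
side wood_stub call [([0.618, -0.102, 0.125], 0.71)]
side lint_scraper call [([0.61, 0.032, 0.128], 0.68)]
side brush call [([0.498, -0.264, 0.125], 0.85)]
side bottle call [([0.638, -0.269, 0.124], 0.63)]
```

```bash
python3 -c "
import cell;print(getattr(cell,'finger_overhang',None))"
```

```text
0.0655
```

View pics/top0.png

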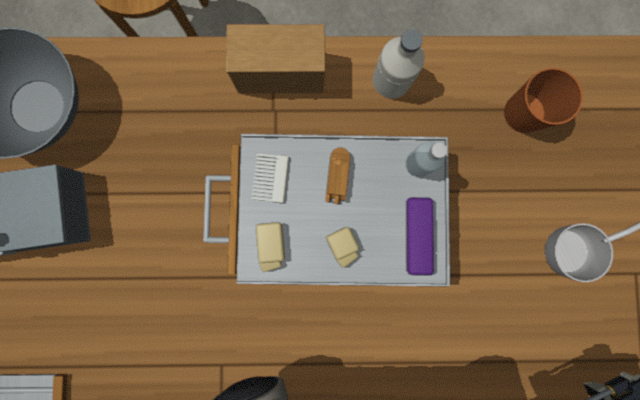

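View pics/side0.png

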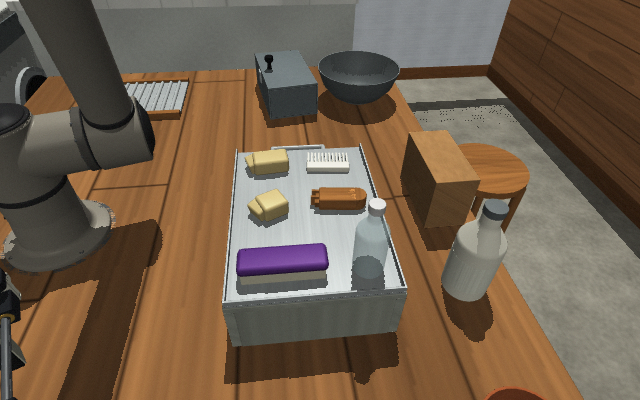

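The top view shows the handle bar at about (207,210) on the left, which is world +y. The drawer front is at x≈235, the scraper at (270,178), soap_long at (270,245), soap_short at (343,245) and the stub at (338,175). The side view agrees. Next I'll measure the yaws.

```bash
cat >> h.py <<'E'
def toplane(p,uv,z):
    M=R.from_rotvec(np.ravel(p["rvec"])).as_matrix(); t=np.ravel(p["tvec"]); c=-M.T@t
    n=cv2.undistortPoints(np.array(uv,float).reshape(-1,1,2),np.array(p["K"]),None).reshape(-1,2)
    d=np.c_[n,np.ones(len(n))]@M; return (c+d*((z-c[2])/d[:,2])[:,None])[:,:2]
def rect(p,m,z):
    v,u=np.nonzero(m); w=toplane(p,np.c_[u,v],z).astype(np.float32)
    (c,(a,b),th)=cv2.minAreaRect(w); 
    if a<b: a,b,th=b,a,th+90
    return np.round(c,3).tolist(),round(a,3),round(b,3),round((th+90)%180-90,1)
def delta(x,y,z,yawdeg):
    "tool-frame shift in mm and rz in deg to reach TCP x,y,z pointing down"
    t,r=pose(); T=R.from_euler('xyz',[np.pi,0,np.radians(yawdeg)])
    return np.round(1000*r.inv().apply(np.array([x,y,z])-t),1).tolist(), np.round(np.degrees((r.inv()*T).as_rotvec()),1).tolist()
E
python3 - <<'E'
from h import *
for n in ("top","side"):
    p=read_camera(n)
    for q,z in [("soap_long",.159),("soap_short",.159),("wood_stub",.153),("lint_scraper",.139),("brush",.165)]:
        r=trace(p,q); print(n,q,rect(p,r[0]["pixels"],z) if r else None, [(np.round(d["point"],3).tolist()) for d in mark_of(p,q)[:1]])
    if n=="top":
        print(toplane(p,[[240,135],[447,138],[451,286],[237,284]],.137).round(3).tolist())
        print('bar',toplane(p,[[207,178],[205,241]],.085).round(3).tolist())
        r=trace(p,"drawer"); 
        if r: print('drawer',rect(p,r[0]["pixels"],.1))
        r=trace(p,"bench");
        if r: print('bench',rect(p,r[0]["pixels"],.137))
        c=cv2.resize(p["pixels"][125:295,195:460],None,fx=3,fy=3,interpolation=cv2.INTER_CUBIC); cv2.imwrite("pics/crop.png",c)
    print([(np.round(d["point"],3).tolist(),d["confidence"]) for d in mark_of(p,"drawer_handle")])
E
```

```text
top soap_long ([0.477, 0.027], 0.092, 0.053, 4.4) [[0.476, 0.034, 0.123]]
top soap_short ([0.475, -0.113], 0.069, 0.05, 26.1) [[0.474, -0.117, 0.123]]
top wood_stub ([0.613, -0.103], 0.113, 0.041, -7.2) [[0.617, -0.105, 0.121]]
top lint_scraper ([0.61, 0.029], 0.096, 0.061, -5.2) [[0.621, 0.028, 0.128]]
top brush ([0.493, -0.256], 0.15, 0.058, -0.7) [[0.495, -0.258, 0.124]]
[[0.698, 0.09], [0.689, -0.326], [0.395, -0.324], [0.404, 0.094]]
bar [[0.619, 0.167], [0.487, 0.17]]
drawer ([0.556, 0.134], 0.268, 0.075, -1.4)
bench ([0.549, -0.081], 0.486, 0.298, 88.9)
[([0.559, 0.169, 0.08], 0.65), ([0.474, -0.111, 0.121], 0.54)]
side soap_long ([0.48, 0.008], 0.091, 0.084, 5.0) [[0.476, 0.03, 0.126]]
side soap_short ([0.48, -0.13], 0.074, 0.072, -63.6) [[0.474, -0.111, 0.123]]
side wood_stub ([0.616, -0.117], 0.109, 0.064, -6.5) [[0.618, -0.102, 0.126]]
side lint_scraper ([0.613, 0.019], 0.091, 0.067, -6.2) [[0.614, 0.033, 0.127]]
side brush ([0.497, -0.275], 0.148, 0.075, -0.1) [[0.499, -0.264, 0.125]]
[]
```

View pics/crop.png

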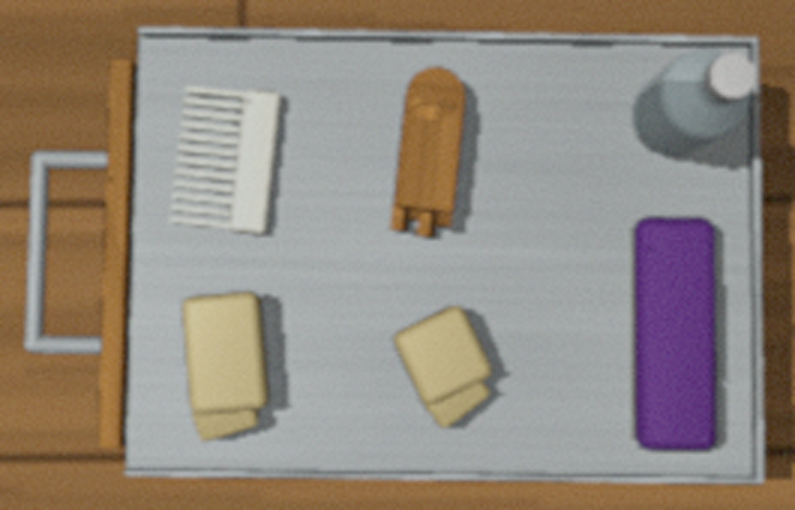

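The crop shows both soaps and the stub lying with their long axes roughly along world x. The bench is turned about 1° and the handle is near (0.555, 0.168), so the drawer is about 8 mm open. I'll hook the bar from inside the gap with closed fingers.

```bash
python3 -c "
from h import *
print(delta(.558,.140,.29,89))"
```

```text
([567.1, -428.3, 2.2], [0.0, 0.0, -65.2])
```

>>> arm_command(
  series=[
    {"x": 567, "y": -428, "z": 0, "rz": -65.2},
    {"x": 567, "y": -428, "z": 0, "rz": -65.2},
    {"x": 567, "y": -428, "z": 0, "rz": -65.2},
    {"x": 567, "y": -428, "z": 0, "rz": -65.2},
    {"x": 567, "y": -428, "z": 0, "rz": -65.2},
    {"x": 567, "y": -428, "z": 0, "rz": -65.2},
    {"x": 567, "y": -428, "z": 0, "rz": -65.2},
    {"x": 567, "y": -428, "z": 0, "rz": -65.2},
    {"x": 567, "y": -428, "z": 0, "rz": -65.2},
    {"x": 567, "y": -428, "z": 0, "rz": -65.2},
    {"x": 567, "y": -428, "z": 0, "rz": -65.2},
    {"x": 567, "y": -428, "z": 0, "rz": -65.2},
    {"x": 567, "y": -428, "z": 0, "rz": -65.2},
    {"x": 567, "y": -428, "z": 0, "rz": -65.2},
    {"x": 567, "y": -428, "z": 0, "rz": -65.2},
    {"x": 567, "y": -428, "z": 0, "rz": -65.2},
    {"x": 567, "y": -428, "z": 0, "rz": -65.2},
    {"x": 567, "y": -428, "z": 0, "rz": -65.2},
    {"x": 567, "y": -428, "z": 0, "rz": -65.2},
    {"x": 567, "y": -428, "z": 0, "rz": -65.2},
  ],
  hand=0,
  squeeze=10,
)

```text
invalid input
```

>>> arm_command(
  series=[
    {"x": 45, "y": -34, "z": 0, "rx": 0, "ry": 0, "rz": -5},
  ],
  hand=0,
  squeeze=10,
)

```text
time: 2.85
tool_pos: [0.2346, -0.4399, 0.2918]
tool_rot: [3.139, 0.002, 0.499]
contact_force: [2.5, -0.3, 0.4]
opening: 0.0878
grip_force: 0.0
```

```bash
python3 -c "
from h import *
print(delta(.558,.140,.29,89))"
```

```text
([561.3, -354.7, 0.2], [0.1, 0.1, -60.4])
```

>>> arm_command(
  series=[
    {"x": 555, "y": -350, "z": 0, "rx": 0, "ry": 0, "rz": -60},
    {"x": 555, "y": -350, "z": 0, "rx": 0, "ry": 0, "rz": -60},
    {"x": 555, "y": -350, "z": 0, "rx": 0, "ry": 0, "rz": -60},
    {"x": 555, "y": -350, "z": 0, "rx": 0, "ry": 0, "rz": -60},
    {"x": 555, "y": -350, "z": 0, "rx": 0, "ry": 0, "rz": -60},
    {"x": 555, "y": -350, "z": 0, "rx": 0, "ry": 0, "rz": -60},
    {"x": 555, "y": -350, "z": 0, "rx": 0, "ry": 0, "rz": -60},
    {"x": 555, "y": -350, "z": 0, "rx": 0, "ry": 0, "rz": -60},
    {"x": 555, "y": -350, "z": 0, "rx": 0, "ry": 0, "rz": -60},
    {"x": 555, "y": -350, "z": 0, "rx": 0, "ry": 0, "rz": -60},
    {"x": 555, "y": -350, "z": 0, "rx": 0, "ry": 0, "rz": -60},
    {"x": 555, "y": -350, "z": 0, "rx": 0, "ry": 0, "rz": -60},
    {"x": 555, "y": -350, "z": 0, "rx": 0, "ry": 0, "rz": -60},
    {"x": 555, "y": -350, "z": 0, "rx": 0, "ry": 0, "rz": -60},
    {"x": 555, "y": -350, "z": 0, "rx": 0, "ry": 0, "rz": -60},
    {"x": 555, "y": -350, "z": 0, "rx": 0, "ry": 0, "rz": -60},
    {"x": 555, "y": -350, "z": 0, "rx": 0, "ry": 0, "rz": -60},
  ],
)

```text
time: 4.55
tool_pos: [0.5536, 0.1358, 0.2924]
tool_rot: [-3.142, 0.0, 1.548]
contact_force: [0.1, 0.6, 0.1]
opening: 0.0002
grip_force: 0.0
```

```bash
python3 -c "
from h import *
print(delta(.558,.140,.1295,89))
p=read_camera('wrist');cv2.imwrite('pics/w1.png',p['pixels']);print([(np.round(d['point'],3).tolist(),d['confidence']) for d in mark_of(p,'drawer_handle')])"
```

```text
([4.4, 4.3, 162.9], [-0.0, 0.0, -0.3])
[([0.558, 0.164, 0.076], 0.92)]
```

View pics/w1.png

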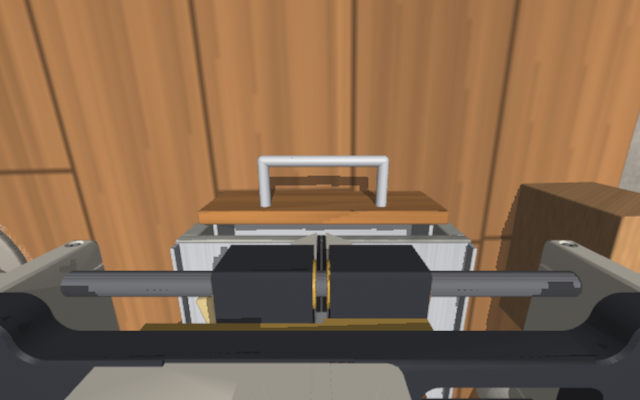

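The wrist view shows the bar at row ≈160, columns 260–388, with a clear gap in front of the drawer face (row ≈190). I'll go down into that gap.

>>> arm_command(
  series=[
    {"x": 3, "y": 4, "z": 50, "rx": 0, "ry": 0, "rz": 0},
    {"x": 3, "y": 4, "z": 95, "rx": 0, "ry": 0, "rz": 0},
    {"x": 3, "y": 4, "z": 125, "rx": 0, "ry": 0, "rz": 0},
    {"x": 3, "y": 4, "z": 145, "rx": 0, "ry": 0, "rz": 0},
    {"x": 3, "y": 4, "z": 163, "rx": 0, "ry": 0, "rz": 0},
    {"x": 3, "y": 4, "z": 163, "rx": 0, "ry": 0, "rz": 0},
    {"x": 3, "y": 4, "z": 163, "rx": 0, "ry": 0, "rz": 0},
  ],
)

```text
time: 5.35
tool_pos: [0.5583, 0.1394, 0.1298]
tool_rot: [3.141, 0.0, 1.548]
contact_force: [0.7, 1.0, -0.2]
opening: 0.0004
grip_force: 0.0
```

>>> arm_command(
  series=[
    {"x": 10, "y": 0, "z": 0, "rx": 0, "ry": 0, "rz": 0},
    {"x": 20, "y": 0, "z": 0, "rx": 0, "ry": 0, "rz": 0},
    {"x": 32, "y": 0, "z": 0, "rx": 0, "ry": 0, "rz": 0},
    {"x": 46, "y": 0, "z": 0, "rx": 0, "ry": 0, "rz": 0},
    {"x": 60, "y": 0, "z": 0, "rx": 0, "ry": 0, "rz": 0},
    {"x": 74, "y": 0, "z": 0, "rx": 0, "ry": 0, "rz": 0},
    {"x": 88, "y": 0, "z": 0, "rx": 0, "ry": 0, "rz": 0},
    {"x": 102, "y": 0, "z": 0, "rx": 0, "ry": 0, "rz": 0},
    {"x": 116, "y": 0, "z": 0, "rx": 0, "ry": 0, "rz": 0},
    {"x": 130, "y": 0, "z": 0, "rx": 0, "ry": 0, "rz": 0},
    {"x": 144, "y": 0, "z": 0, "rx": 0, "ry": 0, "rz": 0},
    {"x": 156, "y": 0, "z": 0, "rx": 0, "ry": 0, "rz": 0},
    {"x": 166, "y": 0, "z": 0, "rx": 0, "ry": 0, "rz": 0},
    {"x": 173, "y": 0, "z": 0, "rx": 0, "ry": 0, "rz": 0},
    {"x": 178, "y": 0, "z": 0, "rx": 0, "ry": 0, "rz": 0},
    {"x": 178, "y": 0, "z": 0, "rx": 0, "ry": 0, "rz": 0},
  ],
)

```text
time: 6.95
tool_pos: [0.5616, 0.3187, 0.1289]
tool_rot: [-3.141, -0.001, 1.55]
contact_force: [0.5, 0.8, -0.6]
opening: 0.0007
grip_force: 0.0
```

>>> arm_command(
  series=[
    {"x": -5, "y": 0, "z": 0, "rx": 0, "ry": 0, "rz": 0},
    {"x": -5, "y": 0, "z": -40, "rx": 0, "ry": 0, "rz": 0},
    {"x": -40, "y": 0, "z": -90, "rx": 0, "ry": 0, "rz": 0},
    {"x": -85, "y": 0, "z": -135, "rx": 0, "ry": 0, "rz": 0},
    {"x": -135, "y": 0, "z": -160, "rx": 0, "ry": 0, "rz": 0},
    {"x": -185, "y": 0, "z": -160, "rx": 0, "ry": 0, "rz": 0},
    {"x": -185, "y": 0, "z": -160, "rx": 0, "ry": 0, "rz": 0},
  ],
  hand=72,
)

```text
time: 7.65
tool_pos: [0.5578, 0.1295, 0.291]
tool_rot: [3.139, 0.0, 1.547]
contact_force: [-1.0, 0.0, -0.2]
opening: 0.0519
grip_force: 0.0
```

```bash
python3 -c "
from h import *
p=read_camera('top');cv2.imwrite('pics/t2.png',p['pixels'])
for q in ('drawer_handle','drawer_floor'): print(q,[(np.round(d['point'],3).tolist(),d['confidence']) for d in mark_of(p,q)])
print(delta(.477,.029,.29,3.5), delta(.477,.029,.29,183.5))"
```

```text
drawer_handle []
drawer_floor [([0.56, 0.178, 0.024], 0.83)]
([-104.1, -78.3, -0.4], [0.0, -0.0, 85.1]) ([-104.1, -78.3, -0.4], [0.1, 0.0, -94.9])
```

View pics/t2.png

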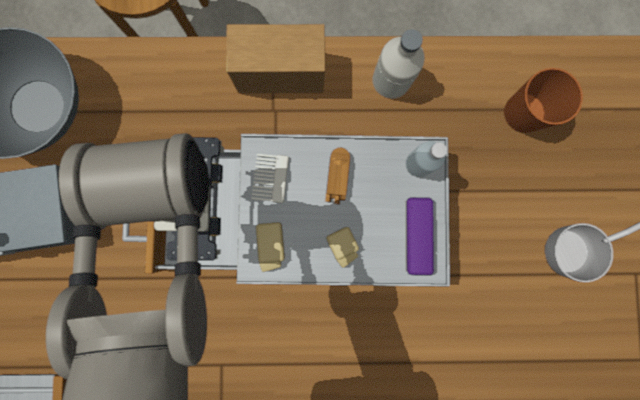

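The drawer is out, with its front at column ≈157 and its handle at ≈125, and nothing on the tray has moved. Next is soap_long.

>>> arm_command(
  series=[
    {"x": -103, "y": -78, "z": 0, "rx": 0, "ry": 0, "rz": 85},
    {"x": -103, "y": -78, "z": 0, "rx": 0, "ry": 0, "rz": 85},
    {"x": -103, "y": -78, "z": 0, "rx": 0, "ry": 0, "rz": 85},
    {"x": -103, "y": -78, "z": 0, "rx": 0, "ry": 0, "rz": 85},
    {"x": -103, "y": -78, "z": 0, "rx": 0, "ry": 0, "rz": 85},
    {"x": -103, "y": -78, "z": 0, "rx": 0, "ry": 0, "rz": 85},
    {"x": -103, "y": -78, "z": 0, "rx": 0, "ry": 0, "rz": 85},
    {"x": -103, "y": -78, "z": 0, "rx": 0, "ry": 0, "rz": 85},
    {"x": -103, "y": -78, "z": 0, "rx": 0, "ry": 0, "rz": 85},
    {"x": -103, "y": -78, "z": 0, "rx": 0, "ry": 0, "rz": 85},
    {"x": -103, "y": -78, "z": 0, "rx": 0, "ry": 0, "rz": 85},
    {"x": -103, "y": -78, "z": 30, "rx": 0, "ry": 0, "rz": 85},
    {"x": -103, "y": -78, "z": 55, "rx": 0, "ry": 0, "rz": 85},
    {"x": -103, "y": -78, "z": 75, "rx": 0, "ry": 0, "rz": 85},
    {"x": -103, "y": -78, "z": 90, "rx": 0, "ry": 0, "rz": 85},
    {"x": -103, "y": -78, "z": 96, "rx": 0, "ry": 0, "rz": 85},
    {"x": -103, "y": -78, "z": 96, "rx": 0, "ry": 0, "rz": 85},
  ],
  hand=76,
)

```text
time: 9.5
tool_pos: [0.4774, 0.0321, 0.1925]
tool_rot: [-3.141, 0.002, 0.068]
contact_force: [0.1, 0.6, 0.0]
opening: 0.0761
grip_force: 0.0
```

>>> arm_command(
  series=[
    {"x": 0, "y": 0, "z": 0, "rx": 0, "ry": 0, "rz": 0},
    {"x": 0, "y": 0, "z": 0, "rx": 0, "ry": 0, "rz": 0},
    {"x": 0, "y": 0, "z": 0, "rx": 0, "ry": 0, "rz": 0},
    {"x": 0, "y": 0, "z": 0, "rx": 0, "ry": 0, "rz": 0},
    {"x": 0, "y": 0, "z": 0, "rx": 0, "ry": 0, "rz": 0},
    {"x": 0, "y": 0, "z": 0, "rx": 0, "ry": 0, "rz": 0},
  ],
  hand=30,
  squeeze=30,
)

```text
time: 10.1
tool_pos: [0.478, 0.0316, 0.1937]
tool_rot: [3.141, -0.001, 0.066]
contact_force: [-1.0, -0.5, 5.6]
opening: 0.05
grip_force: 30.0
```

>>> arm_command(
  series=[
    {"x": 0, "y": 0, "z": -35, "rx": 0, "ry": 0, "rz": 0},
    {"x": 0, "y": 0, "z": -70, "rx": 0, "ry": 0, "rz": 0},
    {"x": 25, "y": -152, "z": -70, "rx": 0, "ry": 0, "rz": -85},
    {"x": 25, "y": -152, "z": -70, "rx": 0, "ry": 0, "rz": -85},
    {"x": 25, "y": -152, "z": -70, "rx": 0, "ry": 0, "rz": -85},
    {"x": 25, "y": -152, "z": -70, "rx": 0, "ry": 0, "rz": -85},
    {"x": 25, "y": -152, "z": -70, "rx": 0, "ry": 0, "rz": -85},
    {"x": 25, "y": -152, "z": -70, "rx": 0, "ry": 0, "rz": -85},
    {"x": 25, "y": -152, "z": -70, "rx": 0, "ry": 0, "rz": -85},
    {"x": 25, "y": -152, "z": -70, "rx": 0, "ry": 0, "rz": -85},
    {"x": 25, "y": -152, "z": -70, "rx": 0, "ry": 0, "rz": -85},
    {"x": 25, "y": -152, "z": -70, "rx": 0, "ry": 0, "rz": -85},
    {"x": 25, "y": -152, "z": -70, "rx": 0, "ry": 0, "rz": -85},
    {"x": 25, "y": -152, "z": -70, "rx": 0, "ry": 0, "rz": -85},
    {"x": 25, "y": -152, "z": -70, "rx": 0, "ry": 0, "rz": -85},
    {"x": 25, "y": -152, "z": -70, "rx": 0, "ry": 0, "rz": -85},
  ],
)

```text
time: 11.7
tool_pos: [0.4927, 0.185, 0.2631]
tool_rot: [-3.141, 0.0, 1.548]
contact_force: [-0.5, -0.4, -0.9]
opening: 0.0497
grip_force: 30.0
```

```bash
python3 -c "
from h import *
print(delta(.493,.185,.1065,89)); print(observe()['grip_force'],observe()['opening'])
p=read_camera('wrist');cv2.imwrite('pics/w2.png',p['pixels'])
print([(np.round(d['point'],3).tolist(),d['confidence']) for q in ('drawer_floor','drawer_handle') for d in mark_of(p,q)])"
```

```text
([0.0, 0.3, 156.6], [-0.0, 0.0, -0.3])
29.999639689922333 0.04965831596965544
[([0.556, 0.178, 0.025], 0.96), ([0.562, 0.333, 0.078], 0.9)]
```

View pics/w2.png

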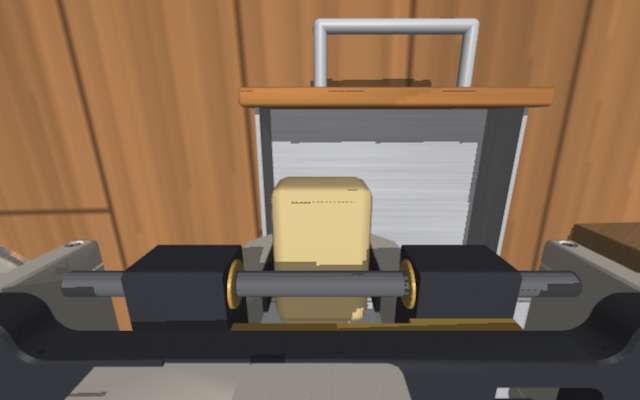

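Soap_long is held over the drawer (soap at about (322,240), inner left wall at column ≈265), and the floor point agrees at (0.556, 0.178). Lowering it now.

>>> arm_command(
  series=[
    {"x": 0, "y": 0, "z": 40, "rx": 0, "ry": 0, "rz": 0},
    {"x": 0, "y": 0, "z": 80, "rx": 0, "ry": 0, "rz": 0},
    {"x": 0, "y": 0, "z": 110, "rx": 0, "ry": 0, "rz": 0},
    {"x": 0, "y": 0, "z": 135, "rx": 0, "ry": 0, "rz": 0},
    {"x": 0, "y": 0, "z": 150, "rx": 0, "ry": 0, "rz": 0},
    {"x": 0, "y": 0, "z": 156, "rx": 0, "ry": 0, "rz": 0},
    {"x": 0, "y": 0, "z": 156, "rx": 0, "ry": 0, "rz": 0},
  ],
)

```text
time: 12.55
tool_pos: [0.4926, 0.1849, 0.1067]
tool_rot: [-3.14, 0.0, 1.549]
contact_force: [0.0, 0.1, -0.5]
opening: 0.0501
grip_force: 30.0
```

>>> arm_command(
  series=[
    {"x": 0, "y": 0, "z": 0, "rx": 0, "ry": 0, "rz": 0},
    {"x": 0, "y": 0, "z": 0, "rx": 0, "ry": 0, "rz": 0},
    {"x": 0, "y": 0, "z": -20, "rx": 0, "ry": 0, "rz": 0},
    {"x": 0, "y": 0, "z": -60, "rx": 0, "ry": 0, "rz": 0},
    {"x": 0, "y": 0, "z": -110, "rx": 0, "ry": 0, "rz": 0},
    {"x": 0, "y": 0, "z": -160, "rx": 0, "ry": 0, "rz": 0},
    {"x": 0, "y": 0, "z": -170, "rx": 0, "ry": 0, "rz": 0},
    {"x": 0, "y": 0, "z": -170, "rx": 0, "ry": 0, "rz": 0},
  ],
  hand=58,
)

```text
time: 13.35
tool_pos: [0.4935, 0.1852, 0.2802]
tool_rot: [3.135, -0.001, 1.549]
contact_force: [-0.3, -0.6, -0.6]
opening: 0.0584
grip_force: 0.0
```

```bash
python3 -c "
from h import *
p=read_camera('side')
for q in ('soap_long','soap_short','wood_stub'): print(q,[(np.round(d['point'],3).tolist(),d['confidence']) for d in mark_of(p,q)])
p=read_camera('top')
for q,z in (('soap_short',.159),('wood_stub',.153)):
    for d in trace(p,q)[:1]: print(rect(p,d['pixels'],z))
print(delta(.616,-.103,.29,-7)); print(delta(.616,-.103,.194,-7))"
```

```text
soap_long [([0.495, 0.188, 0.022], 0.46)]
soap_short [([0.478, -0.113, 0.125], 0.76), ([0.496, -0.263, 0.124], 0.44)]
wood_stub [([0.615, -0.103, 0.122], 0.75)]
([0.475, -0.113], 0.069, 0.052, 26.1)
([0.613, -0.103], 0.109, 0.04, -6.7)
([-285.2, 129.8, -14.3], [-0.1, 0.2, 95.8])
([-285.1, 130.0, 81.7], [-0.1, 0.2, 95.8])
```

>>> arm_command(
  series=[
    {"x": -285, "y": 129, "z": -14, "rx": 0, "ry": 0, "rz": 95.5},
    {"x": -285, "y": 129, "z": -14, "rx": 0, "ry": 0, "rz": 95.5},
    {"x": -285, "y": 129, "z": -14, "rx": 0, "ry": 0, "rz": 95.5},
    {"x": -285, "y": 129, "z": -14, "rx": 0, "ry": 0, "rz": 95.5},
    {"x": -285, "y": 129, "z": -14, "rx": 0, "ry": 0, "rz": 95.5},
    {"x": -285, "y": 129, "z": -14, "rx": 0, "ry": 0, "rz": 95.5},
    {"x": -285, "y": 129, "z": -14, "rx": 0, "ry": 0, "rz": 95.5},
    {"x": -285, "y": 129, "z": -14, "rx": 0, "ry": 0, "rz": 95.5},
    {"x": -285, "y": 129, "z": -14, "rx": 0, "ry": 0, "rz": 95.5},
    {"x": -285, "y": 129, "z": -14, "rx": 0, "ry": 0, "rz": 95.5},
    {"x": -285, "y": 129, "z": -14, "rx": 0, "ry": 0, "rz": 95.5},
    {"x": -285, "y": 129, "z": -14, "rx": 0, "ry": 0, "rz": 95.5},
    {"x": -285, "y": 129, "z": -14, "rx": 0, "ry": 0, "rz": 95.5},
    {"x": -285, "y": 129, "z": 20, "rx": 0, "ry": 0, "rz": 95.5},
    {"x": -285, "y": 129, "z": 50, "rx": 0, "ry": 0, "rz": 95.5},
    {"x": -285, "y": 129, "z": 70, "rx": 0, "ry": 0, "rz": 95.5},
    {"x": -285, "y": 129, "z": 81, "rx": 0, "ry": 0, "rz": 95.5},
    {"x": -285, "y": 129, "z": 81, "rx": 0, "ry": 0, "rz": 95.5},
  ],
  hand=72,
)

```text
time: 15.5
tool_pos: [0.615, -0.1025, 0.1946]
tool_rot: [-3.141, 0.003, -0.116]
contact_force: [-0.3, -0.8, -0.1]
opening: 0.0718
grip_force: 0.0
```

>>> arm_command(
  series=[
    {"x": 0, "y": 0, "z": 0, "rx": 0, "ry": 0, "rz": 0},
    {"x": 0, "y": 0, "z": 0, "rx": 0, "ry": 0, "rz": 0},
    {"x": 0, "y": 0, "z": 0, "rx": 0, "ry": 0, "rz": 0},
    {"x": 0, "y": 0, "z": 0, "rx": 0, "ry": 0, "rz": 0},
    {"x": 0, "y": 0, "z": 0, "rx": 0, "ry": 0, "rz": 0},
    {"x": 0, "y": 0, "z": 0, "rx": 0, "ry": 0, "rz": 0},
    {"x": 0, "y": 0, "z": -35, "rx": 0, "ry": 0, "rz": 0},
    {"x": 0, "y": 0, "z": -75, "rx": 0, "ry": 0, "rz": 0},
    {"x": 0, "y": 0, "z": -75, "rx": 0, "ry": 0, "rz": 0},
  ],
  hand=20,
  squeeze=30,
)

```text
time: 16.4
tool_pos: [0.6175, -0.1032, 0.2772]
tool_rot: [3.14, -0.011, -0.117]
contact_force: [0.6, 0.7, -0.5]
opening: 0.0397
grip_force: 30.0
```

```bash
python3 -c "
from h import *
print(delta(.621,.185,.268,89),delta(.621,.185,.107,89))"
```

```text
([-30.4, -286.6, 8.4], [0.6, -0.4, -95.7]) ([-32.1, -286.9, 169.4], [0.6, -0.4, -95.7])
```

>>> arm_command(
  series=[
    {"x": -28, "y": -286, "z": 0, "rx": 0, "ry": 0, "rz": -95.5},
    {"x": -28, "y": -286, "z": 0, "rx": 0, "ry": 0, "rz": -95.5},
    {"x": -28, "y": -286, "z": 0, "rx": 0, "ry": 0, "rz": -95.5},
    {"x": -28, "y": -286, "z": 0, "rx": 0, "ry": 0, "rz": -95.5},
    {"x": -28, "y": -286, "z": 0, "rx": 0, "ry": 0, "rz": -95.5},
    {"x": -28, "y": -286, "z": 0, "rx": 0, "ry": 0, "rz": -95.5},
    {"x": -28, "y": -286, "z": 0, "rx": 0, "ry": 0, "rz": -95.5},
    {"x": -28, "y": -286, "z": 0, "rx": 0, "ry": 0, "rz": -95.5},
    {"x": -28, "y": -286, "z": 0, "rx": 0, "ry": 0, "rz": -95.5},
    {"x": -28, "y": -286, "z": 0, "rx": 0, "ry": 0, "rz": -95.5},
    {"x": -28, "y": -286, "z": 0, "rx": 0, "ry": 0, "rz": -95.5},
    {"x": -28, "y": -286, "z": 0, "rx": 0, "ry": 0, "rz": -95.5},
    {"x": -28, "y": -286, "z": 0, "rx": 0, "ry": 0, "rz": -95.5},
    {"x": -28, "y": -286, "z": 0, "rx": 0, "ry": 0, "rz": -95.5},
  ],
)

```text
time: 17.8
tool_pos: [0.6212, 0.1846, 0.2709]
tool_rot: [-3.141, 0.0, 1.546]
contact_force: [0.5, -0.6, -0.8]
opening: 0.0399
grip_force: 30.0
```

```bash
python3 -c "
from h import *
print(delta(.621,.185,.107,89),observe()['opening'],observe()['grip_force'])"
```

```text
([0.4, -0.2, 163.9], [-0.0, 0.0, -0.4]) 0.039861060844628066 29.99713808298111
```

>>> arm_command(
  series=[
    {"x": 0, "y": 0, "z": 40, "rx": 0, "ry": 0, "rz": 0},
    {"x": 0, "y": 0, "z": 80, "rx": 0, "ry": 0, "rz": 0},
    {"x": 0, "y": 0, "z": 115, "rx": 0, "ry": 0, "rz": 0},
    {"x": 0, "y": 0, "z": 140, "rx": 0, "ry": 0, "rz": 0},
    {"x": 0, "y": 0, "z": 155, "rx": 0, "ry": 0, "rz": 0},
    {"x": 0, "y": 0, "z": 163, "rx": 0, "ry": 0, "rz": 0},
    {"x": 0, "y": 0, "z": 163, "rx": 0, "ry": 0, "rz": 0},
  ],
)

```text
time: 18.5
tool_pos: [0.6213, 0.1846, 0.1078]
tool_rot: [-3.141, 0.0, 1.549]
contact_force: [-0.6, 0.0, 0.1]
opening: 0.0399
grip_force: 30.0
```

>>> arm_command(
  series=[
    {"x": 0, "y": 0, "z": 0, "rx": 0, "ry": 0, "rz": 0},
    {"x": 0, "y": 0, "z": 0, "rx": 0, "ry": 0, "rz": 0},
    {"x": 0, "y": 0, "z": -20, "rx": 0, "ry": 0, "rz": 0},
    {"x": 0, "y": 0, "z": -60, "rx": 0, "ry": 0, "rz": 0},
    {"x": 0, "y": 0, "z": -110, "rx": 0, "ry": 0, "rz": 0},
    {"x": 0, "y": 0, "z": -160, "rx": 0, "ry": 0, "rz": 0},
    {"x": 0, "y": 0, "z": -170, "rx": 0, "ry": 0, "rz": 0},
    {"x": 0, "y": 0, "z": -170, "rx": 0, "ry": 0, "rz": 0},
  ],
  hand=50,
)

```text
time: 19.3
tool_pos: [0.6221, 0.1848, 0.2821]
tool_rot: [3.134, -0.001, 1.549]
contact_force: [-0.2, 0.9, 0.4]
opening: 0.0498
grip_force: 0.0
```

```bash
python3 -c "
from h import *
p=read_camera('side')
for q in ('soap_long','soap_short','wood_stub'): print(q,[(np.round(d['point'],3).tolist(),d['confidence']) for d in mark_of(p,q)])
p=read_camera('top')
for d in trace(p,'soap_short')[:1]: print(rect(p,d['pixels'],.159))
print(delta(.475,-.113,.1945,26))"
```

```text
soap_long [([0.492, 0.184, 0.023], 0.62)]
soap_short [([0.477, -0.113, 0.125], 0.88), ([0.548, -0.116, 0.002], 0.25)]
wood_stub [([0.621, 0.189, 0.026], 0.62)]
([0.474, -0.112], 0.067, 0.049, 24.3)
([-300.5, -139.1, 82.4], [-0.1, 0.1, 62.8])
```

>>> arm_command(
  series=[
    {"x": -300, "y": -139, "z": -10, "rx": 0, "ry": 0, "rz": 63.3},
    {"x": -300, "y": -139, "z": -10, "rx": 0, "ry": 0, "rz": 63.3},
    {"x": -300, "y": -139, "z": -10, "rx": 0, "ry": 0, "rz": 63.3},
    {"x": -300, "y": -139, "z": -10, "rx": 0, "ry": 0, "rz": 63.3},
    {"x": -300, "y": -139, "z": -10, "rx": 0, "ry": 0, "rz": 63.3},
    {"x": -300, "y": -139, "z": -10, "rx": 0, "ry": 0, "rz": 63.3},
    {"x": -300, "y": -139, "z": -10, "rx": 0, "ry": 0, "rz": 63.3},
    {"x": -300, "y": -139, "z": -10, "rx": 0, "ry": 0, "rz": 63.3},
    {"x": -300, "y": -139, "z": -10, "rx": 0, "ry": 0, "rz": 63.3},
    {"x": -300, "y": -139, "z": -10, "rx": 0, "ry": 0, "rz": 63.3},
    {"x": -300, "y": -139, "z": -10, "rx": 0, "ry": 0, "rz": 63.3},
    {"x": -300, "y": -139, "z": 25, "rx": 0, "ry": 0, "rz": 63.3},
    {"x": -300, "y": -139, "z": 55, "rx": 0, "ry": 0, "rz": 63.3},
    {"x": -300, "y": -139, "z": 73, "rx": 0, "ry": 0, "rz": 63.3},
    {"x": -300, "y": -139, "z": 82, "rx": 0, "ry": 0, "rz": 63.3},
    {"x": -300, "y": -139, "z": 82, "rx": 0, "ry": 0, "rz": 63.3},
  ],
  hand=78,
)

```text
time: 21.2
tool_pos: [0.4757, -0.1117, 0.1953]
tool_rot: [-3.14, 0.002, 0.446]
contact_force: [-0.4, -0.1, 0.3]
opening: 0.0775
grip_force: 0.0
```

>>> arm_command(
  series=[
    {"x": 0, "y": 0, "z": 0, "rx": 0, "ry": 0, "rz": 0},
    {"x": 0, "y": 0, "z": 0, "rx": 0, "ry": 0, "rz": 0},
    {"x": 0, "y": 0, "z": 0, "rx": 0, "ry": 0, "rz": 0},
    {"x": 0, "y": 0, "z": 0, "rx": 0, "ry": 0, "rz": 0},
    {"x": 0, "y": 0, "z": 0, "rx": 0, "ry": 0, "rz": 0},
    {"x": 0, "y": 0, "z": 0, "rx": 0, "ry": 0, "rz": 0},
    {"x": 0, "y": 0, "z": -35, "rx": 0, "ry": 0, "rz": 0},
    {"x": 0, "y": 0, "z": -75, "rx": 0, "ry": 0, "rz": 0},
    {"x": 0, "y": 0, "z": -75, "rx": 0, "ry": 0, "rz": 0},
    {"x": 0, "y": 0, "z": -75, "rx": 0, "ry": 0, "rz": 0},
    {"x": 0, "y": 0, "z": -75, "rx": 0, "ry": 0, "rz": 0},
  ],
  hand=30,
  squeeze=30,
)

```text
time: 22.3
tool_pos: [0.4751, -0.1121, 0.2699]
tool_rot: [-3.14, 0.002, 0.444]
contact_force: [0.4, -0.4, -1.6]
opening: 0.0502
grip_force: 30.0
```

```bash
python3 -c "
from h import *
print(delta(.559,.208,.27,-1),delta(.559,.208,.111,-1))"
```

```text
([213.3, -252.9, -0.0], [-0.1, 0.1, 26.5]) ([213.6, -252.7, 159.0], [-0.1, 0.1, 26.5])
```

>>> arm_command(
  series=[
    {"x": 213, "y": -253, "z": 0, "rx": 0, "ry": 0, "rz": 26.5},
    {"x": 213, "y": -253, "z": 0, "rx": 0, "ry": 0, "rz": 26.5},
    {"x": 213, "y": -253, "z": 0, "rx": 0, "ry": 0, "rz": 26.5},
    {"x": 213, "y": -253, "z": 0, "rx": 0, "ry": 0, "rz": 26.5},
    {"x": 213, "y": -253, "z": 0, "rx": 0, "ry": 0, "rz": 26.5},
    {"x": 213, "y": -253, "z": 0, "rx": 0, "ry": 0, "rz": 26.5},
    {"x": 213, "y": -253, "z": 0, "rx": 0, "ry": 0, "rz": 26.5},
    {"x": 213, "y": -253, "z": 0, "rx": 0, "ry": 0, "rz": 26.5},
    {"x": 213, "y": -253, "z": 0, "rx": 0, "ry": 0, "rz": 26.5},
    {"x": 213, "y": -253, "z": 0, "rx": 0, "ry": 0, "rz": 26.5},
  ],
)

```text
time: 23.3
tool_pos: [0.5589, 0.2068, 0.2699]
tool_rot: [3.14, 0.003, -0.019]
contact_force: [-0.0, -0.2, -1.7]
opening: 0.0496
grip_force: 30.0
```

```bash
python3 -c "
from h import *
print(delta(.559,.208,.111,-1),observe()['opening'])"
```

```text
([0.5, -1.4, 158.9], [0.1, 0.1, -0.1]) 0.04959348571569908
```

>>> arm_command(
  series=[
    {"x": 0, "y": -1, "z": 40, "rx": 0, "ry": 0, "rz": 0},
    {"x": 0, "y": -1, "z": 80, "rx": 0, "ry": 0, "rz": 0},
    {"x": 0, "y": -1, "z": 115, "rx": 0, "ry": 0, "rz": 0},
    {"x": 0, "y": -1, "z": 138, "rx": 0, "ry": 0, "rz": 0},
    {"x": 0, "y": -1, "z": 152, "rx": 0, "ry": 0, "rz": 0},
    {"x": 0, "y": -1, "z": 159, "rx": 0, "ry": 0, "rz": 0},
    {"x": 0, "y": -1, "z": 159, "rx": 0, "ry": 0, "rz": 0},
  ],
)

```text
time: 24.0
tool_pos: [0.5595, 0.208, 0.112]
tool_rot: [3.141, 0.001, -0.019]
contact_force: [0.4, 0.3, -1.8]
opening: 0.0501
grip_force: 30.0
```

>>> arm_command(
  series=[
    {"x": 0, "y": 0, "z": 0, "rx": 0, "ry": 0, "rz": 0},
    {"x": 0, "y": 0, "z": 0, "rx": 0, "ry": 0, "rz": 0},
    {"x": 0, "y": 0, "z": 0, "rx": 0, "ry": 0, "rz": 0},
    {"x": 0, "y": 0, "z": -20, "rx": 0, "ry": 0, "rz": 0},
    {"x": 0, "y": 0, "z": -60, "rx": 0, "ry": 0, "rz": 0},
    {"x": 0, "y": 0, "z": -110, "rx": 0, "ry": 0, "rz": 0},
    {"x": 0, "y": 0, "z": -160, "rx": 0, "ry": 0, "rz": 0},
    {"x": 0, "y": 0, "z": -170, "rx": 0, "ry": 0, "rz": 0},
    {"x": 0, "y": 0, "z": -170, "rx": 0, "ry": 0, "rz": 0},
  ],
  hand=62,
)

```text
time: 24.9
tool_pos: [0.56, 0.209, 0.2852]
tool_rot: [-3.14, -0.006, -0.018]
contact_force: [-0.5, 0.5, -0.0]
opening: 0.0619
grip_force: 0.0
```

```bash
python3 -c "
from h import *
p=read_camera('wrist');cv2.imwrite('pics/w3.png',p['pixels'])
for q in ('drawer_handle','drawer_floor','soap_long','soap_short','wood_stub'): print(q,[(np.round(d['point'],3).tolist(),d['confidence']) for d in mark_of(p,q)[:1]])
p=read_camera('side')
for q in ('soap_long','soap_short','wood_stub','lint_scraper','brush','bottle','drawer_handle'): print(q,[(np.round(d['point'],3).tolist(),d['confidence']) for d in mark_of(p,q)[:1]])
print(delta(.559,.375,.28,89))"
```

```text
drawer_handle []
drawer_floor [([0.559, 0.177, 0.022], 0.87)]
soap_long [([0.494, 0.185, 0.025], 0.72)]
soap_short [([0.565, 0.332, 0.078], 0.74)]
wood_stub [([0.623, 0.185, 0.026], 0.92)]
soap_long [([0.492, 0.188, 0.025], 0.64)]
soap_short [([0.561, 0.21, 0.02], 0.57)]
wood_stub [([0.621, 0.185, 0.023], 0.52)]
lint_scraper [([0.613, 0.032, 0.128], 0.88)]
brush [([0.496, -0.262, 0.124], 0.76)]
bottle [([0.638, -0.269, 0.126], 0.61)]
drawer_handle [([0.562, 0.332, 0.082], 0.71)]
([-3.4, -166.3, 2.1], [0.0, 0.0, -90.0])
```

View pics/w3.png

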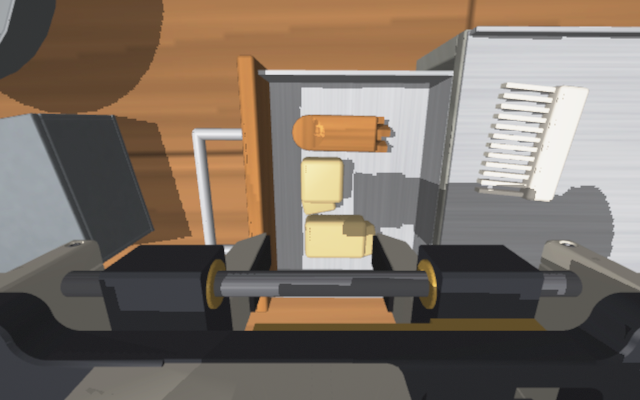

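All three scraps lie flat in the drawer: stub (340,132), short soap (322,180), long soap (338,237). The handle is at about y=0.333. There's a grey box close beyond it, so I'll shut the drawer by pushing its front from inside the handle gap.

>>> arm_command(
  series=[
    {"x": 0, "y": -96, "z": 0, "rx": 0, "ry": 0, "rz": -90},
    {"x": 0, "y": -96, "z": 0, "rx": 0, "ry": 0, "rz": -90},
    {"x": 0, "y": -96, "z": 0, "rx": 0, "ry": 0, "rz": -90},
    {"x": 0, "y": -96, "z": 0, "rx": 0, "ry": 0, "rz": -90},
    {"x": 0, "y": -96, "z": 0, "rx": 0, "ry": 0, "rz": -90},
    {"x": 0, "y": -96, "z": 0, "rx": 0, "ry": 0, "rz": -90},
    {"x": 0, "y": -96, "z": 0, "rx": 0, "ry": 0, "rz": -90},
    {"x": 0, "y": -96, "z": 0, "rx": 0, "ry": 0, "rz": -90},
    {"x": 0, "y": -96, "z": 0, "rx": 0, "ry": 0, "rz": -90},
    {"x": 0, "y": -96, "z": 0, "rx": 0, "ry": 0, "rz": -90},
    {"x": 0, "y": -96, "z": 0, "rx": 0, "ry": 0, "rz": -90},
    {"x": 0, "y": -96, "z": 0, "rx": 0, "ry": 0, "rz": -90},
    {"x": 0, "y": -96, "z": 0, "rx": 0, "ry": 0, "rz": -90},
  ],
  hand=0,
  squeeze=10,
)

```text
time: 26.9
tool_pos: [0.5611, 0.3047, 0.2822]
tool_rot: [3.141, 0.0, 1.551]
contact_force: [0.1, -0.2, -0.6]
opening: 0.0005
grip_force: 0.0
```

```bash
python3 -c "
from h import *
print(delta(.561,.305,.135,89),observe()['opening'])
p=read_camera('wrist')
print([(np.round(d['point'],3).tolist(),d['confidence']) for d in mark_of(p,'drawer_handle')[:2]])"
```

```text
([0.3, -0.2, 147.2], [0.0, 0.0, -0.2]) 0.0005175372050588541
[([0.561, 0.335, 0.077], 0.74)]
```

>>> arm_command(
  series=[
    {"x": 1, "y": 0, "z": 45, "rx": 0, "ry": 0, "rz": 0},
    {"x": 1, "y": 0, "z": 90, "rx": 0, "ry": 0, "rz": 0},
    {"x": 1, "y": 0, "z": 120, "rx": 0, "ry": 0, "rz": 0},
    {"x": 1, "y": 0, "z": 138, "rx": 0, "ry": 0, "rz": 0},
    {"x": 1, "y": 0, "z": 147, "rx": 0, "ry": 0, "rz": 0},
    {"x": 1, "y": 0, "z": 147, "rx": 0, "ry": 0, "rz": 0},
  ],
)

```text
time: 27.6
tool_pos: [0.5608, 0.3055, 0.1342]
tool_rot: [-3.14, 0.001, 1.552]
contact_force: [-1.1, -0.5, 0.3]
opening: 0.0004
grip_force: 0.0
```

>>> arm_command(
  series=[
    {"x": -8, "y": 0, "z": 0, "rx": 0, "ry": 0, "rz": 0},
    {"x": -14, "y": 0, "z": 0, "rx": 0, "ry": 0, "rz": 0},
    {"x": -22, "y": 0, "z": 0, "rx": 0, "ry": 0, "rz": 0},
    {"x": -32, "y": 0, "z": 0, "rx": 0, "ry": 0, "rz": 0},
    {"x": -43, "y": 0, "z": 0, "rx": 0, "ry": 0, "rz": 0},
    {"x": -54, "y": 0, "z": 0, "rx": 0, "ry": 0, "rz": 0},
    {"x": -65, "y": 0, "z": 0, "rx": 0, "ry": 0, "rz": 0},
    {"x": -76, "y": 0, "z": 0, "rx": 0, "ry": 0, "rz": 0},
    {"x": -87, "y": 0, "z": 0, "rx": 0, "ry": 0, "rz": 0},
    {"x": -98, "y": 0, "z": 0, "rx": 0, "ry": 0, "rz": 0},
    {"x": -109, "y": 0, "z": 0, "rx": 0, "ry": 0, "rz": 0},
    {"x": -120, "y": 0, "z": 0, "rx": 0, "ry": 0, "rz": 0},
    {"x": -131, "y": 0, "z": 0, "rx": 0, "ry": 0, "rz": 0},
    {"x": -142, "y": 0, "z": 0, "rx": 0, "ry": 0, "rz": 0},
    {"x": -152, "y": 0, "z": 0, "rx": 0, "ry": 0, "rz": 0},
    {"x": -161, "y": 0, "z": 0, "rx": 0, "ry": 0, "rz": 0},
    {"x": -168, "y": 0, "z": 0, "rx": 0, "ry": 0, "rz": 0},
    {"x": -173, "y": 0, "z": 0, "rx": 0, "ry": 0, "rz": 0},
    {"x": -175, "y": 0, "z": 0, "rx": 0, "ry": 0, "rz": 0},
    {"x": -175, "y": 0, "z": 0, "rx": 0, "ry": 0, "rz": 0},
  ],
)

```text
time: 29.6
tool_pos: [0.558, 0.1302, 0.135]
tool_rot: [-3.141, 0.001, 1.553]
contact_force: [-0.2, -0.5, -0.4]
opening: 0.0002
grip_force: 0.0
```

>>> arm_command(
  series=[
    {"x": -2, "y": 0, "z": 0, "rx": 0, "ry": 0, "rz": 0},
    {"x": -4, "y": 0, "z": 0, "rx": 0, "ry": 0, "rz": 0},
    {"x": -6, "y": 0, "z": 0, "rx": 0, "ry": 0, "rz": 0},
    {"x": -7, "y": 0, "z": 0, "rx": 0, "ry": 0, "rz": 0},
    {"x": -8, "y": 0, "z": 0, "rx": 0, "ry": 0, "rz": 0},
    {"x": -9, "y": 0, "z": 0, "rx": 0, "ry": 0, "rz": 0},
    {"x": -9, "y": 0, "z": 0, "rx": 0, "ry": 0, "rz": 0},
  ],
)

```text
time: 30.3
tool_pos: [0.5578, 0.122, 0.1351]
tool_rot: [3.142, -0.001, 1.553]
contact_force: [0.2, 4.6, -2.1]
opening: 0.0004
grip_force: 2.2
```

```bash
python3 -c "
from h import *
p=read_camera('wrist')
print([(np.round(d['point'],3).tolist(),d['confidence']) for d in mark_of(p,'drawer_handle')[:2]])"
```

```text
[([0.56, 0.159, 0.076], 0.88)]
```

>>> arm_command(
  series=[
    {"x": -1, "y": 0, "z": 0, "rx": 0, "ry": 0, "rz": 0},
    {"x": -2, "y": 0, "z": 0, "rx": 0, "ry": 0, "rz": 0},
    {"x": -2, "y": 0, "z": 0, "rx": 0, "ry": 0, "rz": 0},
  ],
)

```text
time: 30.7
tool_pos: [0.5578, 0.1218, 0.1352]
tool_rot: [3.141, -0.003, 1.552]
contact_force: [1.0, 14.1, -2.5]
opening: 0.0006
grip_force: 6.9
```

The tool no longer advances and the force has risen to 14 N, so the drawer is at its shut stop. Backing off and checking.

>>> arm_command(
  series=[
    {"x": -3, "y": 0, "z": 0, "rx": 0, "ry": 0, "rz": 0},
    {"x": -3, "y": 0, "z": 0, "rx": 0, "ry": 0, "rz": 0},
    {"x": 4, "y": 0, "z": 0, "rx": 0, "ry": 0, "rz": 0},
    {"x": 11, "y": 0, "z": 0, "rx": 0, "ry": 0, "rz": 0},
    {"x": 11, "y": 0, "z": -20, "rx": 0, "ry": 0, "rz": 0},
    {"x": 11, "y": 0, "z": -65, "rx": 0, "ry": 0, "rz": 0},
    {"x": 11, "y": 0, "z": -115, "rx": 0, "ry": 0, "rz": 0},
    {"x": 40, "y": 0, "z": -155, "rx": 0, "ry": 0, "rz": 0},
    {"x": 90, "y": 0, "z": -155, "rx": 0, "ry": 0, "rz": 0},
    {"x": 140, "y": 0, "z": -155, "rx": 0, "ry": 0, "rz": 0},
    {"x": 190, "y": 0, "z": -155, "rx": 0, "ry": 0, "rz": 0},
    {"x": 190, "y": 0, "z": -155, "rx": 0, "ry": 0, "rz": 0},
    {"x": 190, "y": 0, "z": -155, "rx": 0, "ry": 0, "rz": 0},
  ],
)

```text
time: 32.0
tool_pos: [0.5609, 0.3102, 0.2897]
tool_rot: [-3.141, 0.002, 1.555]
contact_force: [-0.1, -0.4, 0.2]
opening: 0.0007
grip_force: 0.0
```

```bash
python3 -c "
from h import *
for n in ('top','side'):
    p=read_camera(n)
    for q in ('drawer_handle','lint_scraper','brush','bottle'): print(q,[(np.round(d['point'],3).tolist(),d['confidence']) for d in mark_of(p,q)[:1]])
    if n=='top': cv2.imwrite('pics/t4.png',p['pixels'])"
```

```text
drawer_handle [([0.556, 0.16, 0.079], 0.9)]
lint_scraper [([0.619, 0.026, 0.128], 0.93)]
brush [([0.496, -0.258, 0.125], 0.96)]
bottle [([0.641, -0.268, 0.123], 0.62)]
drawer_handle [([0.555, 0.162, 0.082], 0.48)]
lint_scraper [([0.612, 0.034, 0.126], 0.65)]
brush [([0.497, -0.261, 0.125], 0.57)]
bottle [([0.641, -0.266, 0.124], 0.89)]
```

View pics/t4.png

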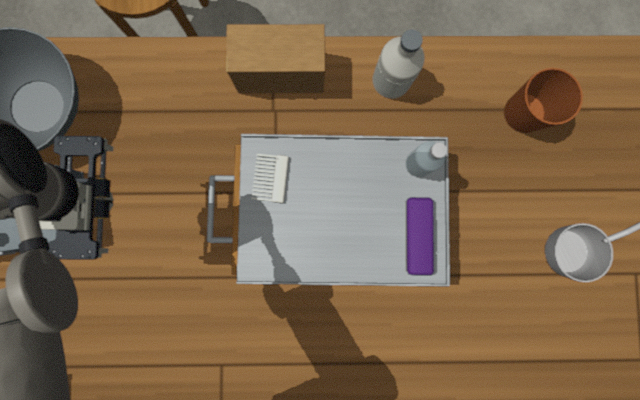

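The drawer is shut: the handle is at column ≈211 (it started at 207) and y≈0.160. The scraper (270,178), brush (420,237) and bottle (430,158) haven't moved, and the rest of the tray is clear.

```bash
python3 -c "
from h import *
print(hand_in())"
```

```text
the job is handed in; nothing more can be done
None
```

I put both soap ends and the wooden stub in the scrap drawer, pushed it fully shut, left the scraper, brush and bottle in place, and handed the job in at about 32 s; no verdict came back.

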